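# Tip up an LED module and load it into the test jig

### The arm

A 6-joint arm with a two-finger parallel gripper is mounted at the origin on a cart in front of the work surface, level with it; the furniture and walls round the work are solid. World frame = base frame: x ahead of the robot, y to its left, z up, the work surface at z = 0. Lengths are in m, angles in rad, forces in N, time in s.
With the tool pointing down it reaches from about 0.3 to 0.875 m from the base axis. Payload 6.4 kg.
Tool frame: the origin (TCP) lies midway between the tips of the shut fingers; the grasp point (between the pads) lies 19 mm behind it (grasp_offset is the distance from the TCP to the grasp point, in m); z points along the fingers, y is the line along which they close (so a half turn about z gives the same grasp; the last joint's range is limited). The gripper opens to 85 mm and grips with 20 to 120 N. Pads are 22 mm wide; open, the fingers measure 114 mm over their backs; the gripper's body (76 mm by 85 mm) begins 54 mm behind the grasp point. The pads swing forward as they close: fully open they stand 13 mm farther back than shut.
Start: joints at [0.963, 0.181, 1.607, -0, 1.354, -0.206], TCP at [0.225, 0.529, 0.231] pointing down, gripper open.
Joint ranges: [-2.99, 2.99], [-0.89, 2.07], [0.3, 2.58], [-1.14, 4.28], [0, 2.63], [-3.12, 3.12]. Speed limits (rad/s): [2.57, 2.57, 3.01, 3.14, 3.14, 3.14].

### API

Orientations are given as a unit quaternion [w, x, y, z].
In Python, from bench import * gives the robot as it stands. The module is installed in compiled form; this text tells all that it offers.
- The arm moves only by the tool servo_tool, never from a script. Its argument "commands" is text: rows parted by semicolons, each of 7 numbers parted by spaces: the turn, a rotation vector about the tool's x, y, z in rad, then the shift along the tool's x, y, z in mm, then the opening, from 0 (shut) to 1 (fully open). In form: wx wy wz dx dy dz claw; .... A call has 1 to 5 rows; each row shifts and turns the commanded pose from where the row before left it, along the tool's axes as they then stand; what a row does not reach is not made up. A row lasts 1/8 s, in which the tool goes at most 62.5 mm and 10.7 degrees, less where a joint would pass 70% of its speed; a pose out of reach is approached as far as the arm can. A call with a gripper value outside its range is refused whole. The fingers move at their own pace and stop on an object; the grip force is fixed at half the most. Time passes only in rows, so rows that do not move let the fingers close. It gives the time, the measured TCP pose, the force, the opening and the grip force at its end, in the units of the state.
- get_obs(): the state, without advancing time (a new reading comes with each control period).
- camera(name): name is "scene" or "top"; returns the picture (400x640x3 uint8, blue, green, red); there is no depth.
- calibration(name): a dict with "fx", "fy", "cx", "cy" (pixels), "R" (3x3) and "t" (3): a world point X has camera coordinates R X + t. Camera axes: x right, y down, z forward; pixel columns grow to the right and rows downward; lengths in m; the calibration is good to about 2 mm. A picture is of the moment at which its call begins. calibration takes no time and is no camera call.
- hand_in(): hands the job in; it is judged then, once.
The state is a dict: "time_s": time; "q": joint angles; "dq": joint speeds; "joint_efforts": joint torques, N m; "eef_pos": TCP position; "eef_rot": TCP orientation; "wrist_force": force on the tool from outside, world axes, zero at the start; "torque": the same for the moment, N m; "opening": opening from 0.0 (shut) to 1.0 (fully open); "grasp_force": force on a finger pad.
Only numpy, scipy, OpenCV 4.12 (cv2) and the standard library are available. Lean on these libraries where they do the work, as an engineer would, in place of code of your own. Each camera call takes 0.05 s, during which the arm holds its last target. There are 200 camera calls.

### The job

Press down the plain end of the LED module that lies sunk in the tip block, so that it tips, slides down the slope and stays there by itself with its connector end standing up. Take it by that raised connector end, lay it flat and square along the middle of the heat sink and let go. Then take it again by its plain end, slide the connector end under the bridge of the test jig until it is home against the end stop, and leave it lying flat there, without ever letting it fall to the bench or knocking the other loose things away.

Things in the scene. Friction and masses are not known exactly. Their poses are not given: they have to be found in the camera images.
- module: LED module lying in the tip block: 3 mm aluminium plate, 118 mm long (y) x 60 mm wide (x), lens field 48 x 95 mm on top, 11 mm high in all; 0.1 to 0.16 kg, balanced at its middle. Origin: centre of the underside; z up through the lenses; -y towards the connector end. Grip it across the 60 mm width by the bare plate edges. A like spare module on the open bench is not used.
- connector_end (a point): middle of the connector end of the module's plate, at the underside (y = -59 mm in the module's frame); this end is known by one small cream connector block on top, between the last two lenses; it starts at the +x end of the tip block
- plain_end (a point): middle of the plain end of the module's plate, at the underside (y = +59 mm in the module's frame)
- tip_block: fixed tip block, 156 (x) x 90 (y) x 54 mm; origin: centre of the underside. Grey walls with slick black faces 65 mm apart between them: a level deck at z = 43 mm from x = 0 to +69 mm (11 mm below the wall tops), then from x = 0 a 31 degree (0.54 rad) slope down to -x, 72 mm long, to a square stop. The module's plain end starts in the air over the slope.
- fulcrum (a point): middle of the edge over which the module tips (block x = 0, z = 43 mm); the module starts level, centre 3 to 7 mm to +x. Press its plain end some 22 mm down (under 3 N) and it lies on the slope; let go, it slides by itself to the stop and stays tilted 31 degrees, centre 13 mm down-slope of the edge, connector end 24 mm above the deck, clear of the walls to be gripped across the width.
- heatsink: loose black finned heat sink, 100 mm long (y) x 50 mm wide (x) x 28 mm high, 0.4 kg; a flat rest at z = 28 mm; origin: centre of the underside. The module lies along it and overhangs by 5 mm at the sides and 9 mm at the ends, where its plate edges can be gripped.
- jig: fixed test jig, 150 (x) x 92 mm (y); origin: centre of the underside. 8 mm base plate; on it a rest 36 mm wide, top at z = 34 mm, x = -64 to +54 mm. A black bridge over x = +28 to +54 mm leaves an opening 68 mm wide and 27 mm high above the rest; its top is at 71 mm (studs to 75 mm). The module goes in from the -x side, lenses up; home, its centre is at x = -5 mm.
- jig_stop (a point): foot of the face of the jig's end stop, on the middle line at the height of the rest (x = +54 mm, z = 34 mm in the jig's frame, same axes); the stop is 6 mm higher than the rest; the connector end comes here
- hex_keys: loose red folding hex key set, 27 x 105 x 26 mm, a bystander; origin: centre of its underside
- tweezers: loose steel tweezers, 16 x 120 x 9 mm, a bystander; origin: centre of the underside
- screwdriver: loose screwdriver, 27 x 173 x 29 mm, a bystander at the front edge; origin: centre of its underside
- tape: loose roll of black tape, 57 mm across, 19 mm high, a bystander; origin: centre of its underside
- spare_module: the spare LED module, lying flat on the bench, a bystander; origin: centre of its underside
- driver: loose LED driver, 38 x 193 x 26 mm with its leads, a bystander; origin: centre of its underside
Things that resemble listed ones, but are neither listed nor needed, are in the scene too. What is shaped like the tip_block but orange is not meant.

How it is judged:
On the way, in this order (a step that is already met when the one before it is completed fails the run):
1. the module rests tilted on the slope of the tip block, connector end up, not touched by the fingers (angle between module's own z axis and vertical above 0.45 rad and z of connector_end in the frame of tip_block above 0.06 m and distance between module and fulcrum below 0.03 m and contact force between the fingers and module below 0.1 N and linear speed of module below 0.03 m/s), for 0.2 s.
2. the module lies flat along the heat sink, let go, its middle within 20 mm of the heat sink's (angle between module's own z axis and vertical below 0.06 rad and horizontal distance between module and heatsink below 0.02 m and z of module in the frame of heatsink between 0.025 and 0.032 m and angle between the y axis of module and the y axis of heatsink, either way round below 0.25 rad and contact force between the fingers and module below 0.1 N and linear speed of module below 0.03 m/s), for 0.2 s.
3. the module is lifted off the heat sink, held near its plain end (contact force between the fingers and module above 1 N and distance between the grasp point and plain_end below 0.045 m and height (world z) of module above 0.036 m), for 0.1 s.
At the end, for the whole second after the job is handed in: The module lies flat (tilt under 0.06 rad) and at rest on the jig's rest, connector end under the bridge within 6 mm of the end stop and 6 mm of the middle line, in line within 0.12 rad, released (x of connector_end in the frame of jig_stop between -0.006 and 0.003 m and y of connector_end in the frame of jig_stop between -0.006 and 0.006 m and z of connector_end in the frame of jig_stop between -0.003 and 0.004 m and angle between module's own z axis and vertical below 0.06 rad and angle between the y axis of module and the x axis of jig, either way round below 0.12 rad and contact force between the fingers and module below 0.1 N and linear speed of module below 0.03 m/s); the robot touches nothing.
It fails at once if the module falls to the bench (height (world z) of module below 0.015 m).
It fails at once if the heat sink is pushed more than 30 mm away (distance of heatsink from where it was at the start of the episode above 0.03 m).
It fails at once if a bystander (hex key set, tweezers, screwdriver, tape, spare module, driver) is knocked more than 40 mm away (distance of any of hex_keys, tweezers, screwdriver, tape, spare_module, driver from where it was at the start of the episode above 0.04 m).
It also fails if it takes over 69 s, if anything falls off the work surface, if the arm or the gripper's body presses on something with over 40 N, if the wrist force passes 120 N, or if a joint passes its speed limit or range.

## Working session

There is one attempt and no reset: what is moved stays moved. The work goes in short steps, Python scripts to look and compute and a tool call to move; the robot and the scene stay as the last step left them, time stands still between calls to the robot, and variables do not carry over. Pictures are saved under pics/ and viewed, at most 10 in all, crops included, and the job is handed in when it is done.

Besides the shell and the picture viewer there is one more tool, called after "Request:" as name(argument=value, ...) on one line, values as JSON. servo_tool: Moves the arm, as the interface text tells. Its arguments: {"type":"object","properties":{"commands":{"type":"string"}},"required":["commands"]}

```bash
mkdir -p pics; python3 - <<'E'
from bench import *
import cv2
o=get_obs();print(o)
for n in("scene","top"):
    cv2.imwrite(f"pics/{n}0.png",camera(n));c=calibration(n);print(n,c)
E
```

```text
{'time_s': 0.0, 'q': array([ 9.62674998e-01,  1.81561293e-01,  1.60801687e+00,  1.05231834e-05,
        1.35377728e+00, -2.06282819e-01]), 'dq': array([-0.00051509,  0.00172532, -0.0012949 ,  0.000623  , -0.00022681,
        0.00153769]), 'joint_efforts': array([-1.39409582e-03, -4.44892538e+01, -3.51322281e+01, -4.50273492e-04,
        9.50037036e-03, -2.13994804e-05]), 'eef_pos': array([0.22453899, 0.52874756, 0.23036847]), 'eef_rot': array([-3.53785526e-04,  1.99571215e-01,  9.79882928e-01, -8.07289158e-04]), 'wrist_force': array([ 0.05299351, -0.20404337, -0.29700518]), 'torque': array([-0.00203344,  0.0051844 , -0.03401639]), 'grasp_force': 0.0, 'opening': 0.9993091363300236}
scene {'fx': 459.5738921224711, 'fy': 459.5738921224711, 'cx': 317.09909058497817, 'cy': 192.85926284937216, 'R': array([[ 0.61606501, -0.78764878,  0.00856156],
       [-0.37432667, -0.30231105, -0.87663423],
       [ 0.69306813,  0.53685886, -0.48108121]]), 't': array([-0.45506269,  0.21514988,  1.53312898])}
top {'fx': 417.77483521358937, 'fy': 417.77483521358937, 'cx': 323.9675556014115, 'cy': 200.64604063076584, 'R': array([[-0.00643884, -0.99990585,  0.01211782],
       [-0.98576637,  0.00431101, -0.1680657 ],
       [ 0.16799763, -0.01302749, -0.98570131]]), 't': array([-0.14132938,  0.55103598,  1.43040422])}
```

View pics/scene0.png

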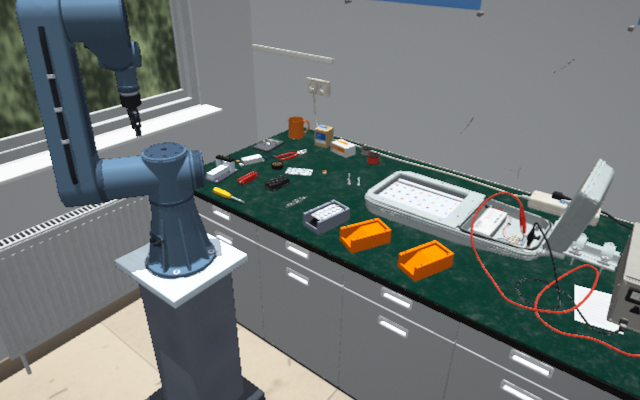

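View pics/top0.png

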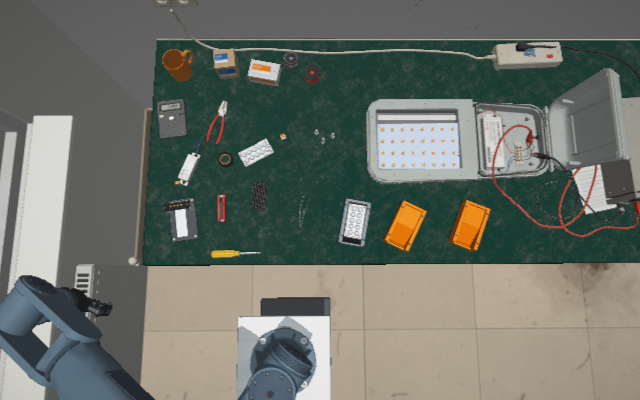

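Top view: jig near (180,220), hex keys (222,207), heat sink (260,196), tweezers (302,210), tip block with module (354,222), spare (256,152). I'll enlarge both.

```bash
python3 - <<'E'
import cv2
t=cv2.imread("pics/top0.png");s=cv2.imread("pics/scene0.png")
a=cv2.resize(t[180:260,155:255],None,fx=4,fy=4,interpolation=cv2.INTER_CUBIC)
b=cv2.resize(t[180:260,240:275],None,fx=4,fy=4,interpolation=cv2.INTER_CUBIC)
c=cv2.resize(t[180:260,325:385],None,fx=4,fy=4,interpolation=cv2.INTER_CUBIC)
cv2.imwrite("pics/tc.png",cv2.hconcat([a,b,c]))
d=cv2.resize(s[140:240,200:360],None,fx=5,fy=5,interpolation=cv2.INTER_CUBIC)
cv2.imwrite("pics/sc.png",d)
E
```

```text
(no output)
```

View pics/tc.png

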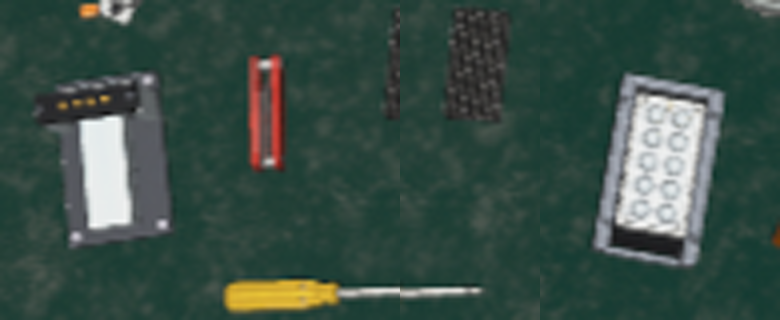

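View pics/sc.png

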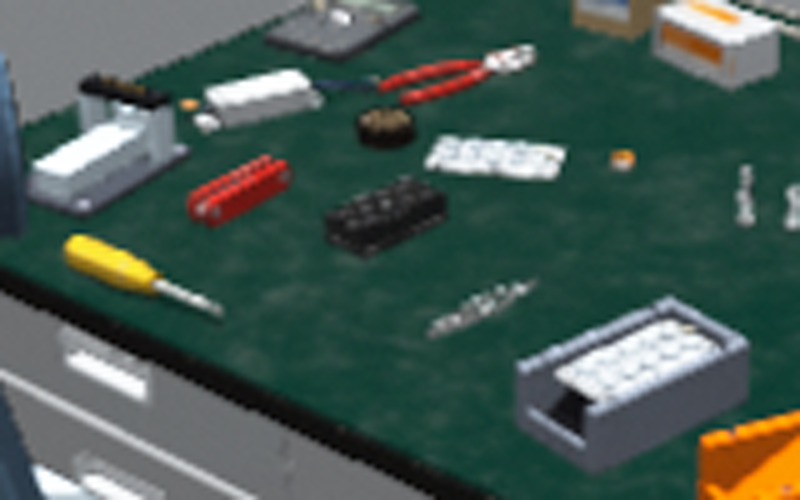

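```bash
cat > h.py <<'E'
import numpy as np
from bench import *
from scipy.optimize import least_squares
K={n:calibration(n) for n in("top","scene")}
def proj(n,X):
    c=K[n];p=np.atleast_2d(X)@c["R"].T+c["t"];return p[:,:2]/p[:,2:]*[c["fx"],c["fy"]]+[c["cx"],c["cy"]]
def fit(views,x0,fixz=None):
    # views: {cam:[(u,v,(lx,ly,lz))]}, local points; returns x,y,z,yaw
    def P(q,L):
        c,s=np.cos(q[3]),np.sin(q[3]);L=np.array(L)
        return np.c_[c*L[:,0]-s*L[:,1]+q[0],s*L[:,0]+c*L[:,1]+q[1],L[:,2]+q[2]]
    def r(q):
        q=np.array(q)
        if fixz is not None:q[2]=fixz
        return np.concatenate([(proj(n,P(q,[a[2] for a in v]))-np.array([a[:2] for a in v])).ravel() for n,v in views.items()])
    s=least_squares(r,x0,loss="soft_l1");return s.x,np.round(r(s.x).reshape(-1,2),1)
E
cat > m.py <<'E'
from h import *
def T(u,v,o=None):
    base,st=(155,0) if u<400 else (240,400) if u<540 else (325,540)
    return (base+(u-st)/4-.4,180+v/4-.4)
S=lambda u,v:(200+u/5-.4,140+v/5-.4)
def go(name,tops,scs,x0):
    v={"top":[(*T(*a),b) for a,b in tops],"scene":[(*S(*a),b) for a,b in scs]}
    q,r=fit(v,x0);print(name,np.round(q,4));print(r.tolist())
    q,r=fit(v,x0,0.);print("  z=0:",np.round(q,4),"rms",np.round((r**2).mean()**.5,2))
a,b,z=.078,.045,.054
go("tip",[((627,76),(a,b,z)),((722,93),(a,-b,z)),((694,264),(-a,-b,z)),((596,247),(-a,b,z))],
 [((675,299),(a,b,z)),((748,340),(a,-b,z)),((588,412),(-a,-b,z)),((517,363),(-a,b,z))],[.45,-.2,0,0])
a,b,z=.025,.05,.028
go("hs",[((455,8),(-a+.05,b-.025,z)),((511,12),(.05,-.025,z)),((445,117),(-.05,.025,z))],
 [((415,178),(.05,.025,z)),((447,203),(.05,-.025,z)),((325,212),(-.05,.025,z))],[.5,.1,0,0])
go("jig",[((70,246),(-.075,.046,.008)),((172,236),(-.075,-.046,.008)),((157,73),(.075,-.046,.008)),
  ((79,121),(.028,.018,.034)) ,((130,117),(.028,-.018,.034)),((132,227),(-.064,-.018,.034)),((88,231),(-.064,.018,.034))],
 [((32,163),(-.064,.018,.034)),((77,178),(-.064,-.018,.034)),((188,150),(.075,-.046,.008))],[.45,.4,0,0])
E
python3 m.py
```

```text
tip [ 0.473  -0.2503  0.0032 -0.2013]
[[-0.4, -0.8], [1.0, -0.1], [0.1, 0.8], [-0.9, 0.0], [-0.9, -0.6], [0.8, 0.4], [1.0, 0.3], [-0.8, -0.0]]
  z=0: [ 0.4741 -0.2498  0.0034 -0.2013] rms 0.73
hs [ 5.745e-01  8.780e-02  3.000e-04 -1.165e-01]
[[-0.2, 6.0], [0.6, -0.2], [-0.6, -0.8], [-0.4, 0.1], [0.9, -1.1], [-0.1, 0.7]]
  z=0: [ 0.5746  0.0878  0.1274 -0.1167] rms 1.83
jig [0.4913 0.3607 0.0024 0.1279]
[[-0.3, 0.6], [0.1, -0.4], [0.4, -0.7], [0.7, 1.3], [-1.9, 1.0], [-0.3, -0.8], [0.4, -0.4], [0.3, 0.5], [-2.4, -0.6], [1.4, 0.0]]
  z=0: [0.4918 0.3617 0.0159 0.1289] rms 0.94
```

Request:
servo_tool(commands="0 0 -0.1 0 0 0 0; 0 0 -0.1 0 0 0 0; 0 0 0 -24 -49 0 0; 0 0 0 -25 -51 0 0; 0 0 0 -25 -51 0 0")

```text
time_s: 0.72
eef_pos: [0.267, 0.3648, 0.2308]
eef_rot: [-0.0, 0.1, 0.995, -0.0]
wrist_force: [0.4, 0.9, -0.2]
opening: -0.0
grasp_force: 0.0
```

Request:
servo_tool(commands="0 0 0 -25 -51 0 0; 0 0 0 -25 -51 0 0; 0 0 0 -25 -51 0 0; 0 0 0 -25 -51 0 0; 0 0 0 -25 -51 0 0")

```text
time_s: 1.35
eef_pos: [0.3384, 0.0899, 0.2313]
eef_rot: [0.0, 0.101, 0.995, 0.0]
wrist_force: [0.4, -0.2, 0.5]
opening: -0.001
grasp_force: 0.0
```

Request:
servo_tool(commands="0 0 0 -25 -51 15 0; 0 0 0 -25 -51 15 0; 0 0 0 -25 -51 15 0; 0 0 0 -25 -51 15 0; 0 0 0 -25 -51 15 0")

```text
time_s: 1.98
eef_pos: [0.4098, -0.1852, 0.1556]
eef_rot: [0.0, 0.101, 0.995, 0.0]
wrist_force: [2.0, 0.7, 0.4]
opening: -0.002
grasp_force: 0.0
```

```bash
cat >> h.py <<'E'
def to(x,y,psi,z=None):
    """total tool-frame shift (mm) and turn to put a downward tool's TCP at x,y[,z] with closing line at yaw psi"""
    from scipy.spatial.transform import Rotation as Ro
    o=get_obs();w=o["eef_rot"];R=Ro.from_quat([*w[1:],w[0]]).as_matrix();p=o["eef_pos"]
    cur=np.arctan2(-R[0,1],R[1,1]);X=np.array([[-np.cos(psi),-np.sin(psi),0],[-np.sin(psi),np.cos(psi),0],[0,0,-1]])
    d=np.array([x,y,p[2] if z is None else z])-p
    print("t",o["time_s"],"pos",np.round(p,4),"psi",round(cur,3),"wz",round(cur-psi,3),"shift",np.round(X@d*1e3,1),"tilt",np.round(R[:,2],3))
E
python3 -c "
from h import *
to(.425,-.24,-.2013,.09)"
```

```text
t 1.975 pos [ 0.4098 -0.1852  0.1556] psi -0.203 wz -0.001 shift [-25.9 -50.6  65.6] tilt [ 0.  0. -1.]
```

Request:
servo_tool(commands="0 0 0 0 0 0 0; 0 0 0 0 0 0 0")

```text
time_s: 2.22
eef_pos: [0.4092, -0.1828, 0.1557]
eef_rot: [-0.001, 0.101, 0.995, 0.001]
wrist_force: [0.4, -0.4, 0.4]
opening: 0.001
grasp_force: 0.0
```

```bash
python3 -c "
from h import *;import cv2
to(.425,-.24,-.2013,.065)
t=camera('top');cv2.imwrite('pics/t1.png',t);c=t[190:260,310:390]
cv2.imwrite('pics/p1.png',cv2.resize(c,None,fx=6,fy=6,interpolation=2))"
```

```text
t 2.225 pos [ 0.4092 -0.1828  0.1557] psi -0.203 wz -0.001 shift [-26.9 -52.9  90.7] tilt [-0.001  0.001 -1.   ]
```

Request:
servo_tool(commands="0 0 0 -27 -53 20 0; 0 0 0 0 0 40 0; 0 0 0 0 0 25 0; 0 0 0 0 0 0 0; 0 0 0 0 0 0 0")

```text
time_s: 2.9
eef_pos: [0.4264, -0.2402, 0.0728]
eef_rot: [0.001, 0.1, 0.995, -0.001]
wrist_force: [-0.7, -0.1, 1.1]
opening: -0.0
grasp_force: 0.0
```

Request:
servo_tool(commands="0 0 0 0 0 6 0; 0 0 0 0 0 3 0; 0 0 0 0 0 3 0; 0 0 0 0 0 3 0; 0 0 0 0 0 0 0")

```text
time_s: 3.52
eef_pos: [0.4253, -0.2403, 0.056]
eef_rot: [-0.0, 0.101, 0.995, 0.0]
wrist_force: [0.6, 0.4, 1.0]
opening: -0.002
grasp_force: 0.0
```

```bash
python3 -c "
from h import *;import cv2
to(.425,-.24,-.2013,.03)
t=camera('scene');c=t[180:250,290:360]
cv2.imwrite('pics/p2.png',cv2.resize(c,None,fx=8,fy=8,interpolation=2))"
```

```text
t 3.525 pos [ 0.4253 -0.2403  0.056 ] psi -0.202 wz -0.001 shift [ 0.4  0.2 26. ] tilt [-0.001  0.    -1.   ]
```

View pics/p2.png

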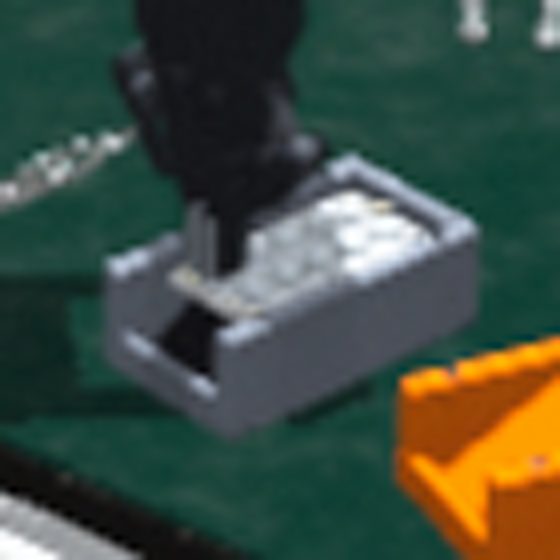

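The shut fingers stand just over the plain end, at about (215,275) in the crop and mid-trough. I'll press now.

Request:
servo_tool(commands="0 0 0 0 0 4 0; 0 0 0 0 0 4 0; 0 0 0 0 0 4 0; 0 0 0 0 0 4 0; 0 0 0 0 0 3 0")

```text
time_s: 4.2
eef_pos: [0.4255, -0.2403, 0.037]
eef_rot: [-0.0, 0.101, 0.995, 0.0]
wrist_force: [-0.8, -0.4, 1.3]
opening: -0.002
grasp_force: 0.0
```

Request:
servo_tool(commands="0 0 0 0 0 2 0; 0 0 0 0 0 2 0; 0 0 0 0 0 2 0; 0 0 0 0 0 1 0; 0 0 0 0 0 0 0")

```text
time_s: 4.82
eef_pos: [0.4258, -0.2406, 0.0316]
eef_rot: [0.0, 0.101, 0.995, -0.0]
wrist_force: [-3.1, 2.7, 13.9]
opening: 0.002
grasp_force: 7.0
```

Request:
servo_tool(commands="0 0 0 0 0 -8 0; 0 0 0 0 0 -40 0; 0 0 0 0 0 -60 0; 0 0 0 -40 0 -40 1; 0 0 0 0 0 0 1")

```text
time_s: 5.45
eef_pos: [0.4686, -0.2508, 0.1832]
eef_rot: [0.004, 0.1, 0.995, -0.003]
wrist_force: [-0.6, 0.0, -0.4]
opening: 0.421
grasp_force: 0.0
```

Request:
servo_tool(commands="0 0 0 60 0 0 1; 0 0 0 60 0 0 1; 0 0 0 0 0 0 1")

```text
time_s: 5.82
eef_pos: [0.343, -0.2215, 0.1759]
eef_rot: [-0.002, 0.102, 0.995, 0.002]
wrist_force: [0.7, -0.9, 0.3]
opening: 0.996
grasp_force: 0.0
```

```bash
python3 -c "
from h import *;import cv2
to(.425,-.24,-.2013,.03)
s=camera('scene');t=camera('top');cv2.imwrite('pics/t3.png',t);cv2.imwrite('pics/s3.png',s)
cv2.imwrite('pics/p3.png',cv2.hconcat([cv2.resize(s[180:250,290:360],None,fx=5,fy=5,interpolation=2),cv2.resize(t[185:255,320:390],None,fx=5,fy=5,interpolation=2)]))"
```

```text
t 5.825 pos [ 0.343  -0.2215  0.1759] psi -0.204 wz -0.002 shift [-84.1  -1.8 145.9] tilt [-0.004  0.004 -1.   ]
```

View pics/p3.png

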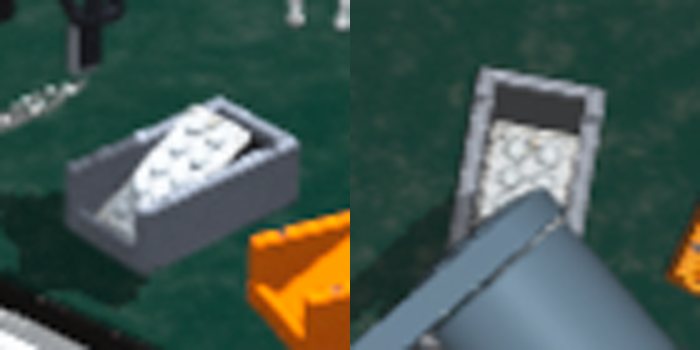

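Module rests tilted with its connector end up (crop: upper edge (495..575,125) in the top view). Now I'll check that edge against the prediction and work out the grasp approach.

```bash
cat >> h.py <<'E'
def blk(l,q=(.4741,-.2498,0,-.2013)):
    c,s=np.cos(q[3]),np.sin(q[3]);l=np.asarray(l,float)/1e3
    return np.array([q[0]+c*l[0]-s*l[1],q[1]+s*l[0]+c*l[1],q[2]+l[2]])
E
python3 -c "
from h import *
for y in(30,-30):
  p=blk((37.9,y,69.3));u=proj('top',p)[0];print('topcrop',(u+.4-[320,185])*5+[350,0]); u=proj('scene',p)[0];print('scenecrop',(u+.4-[290,180])*5)
h=blk((11.4,0,131.9));g=blk((35,0,55.5));print(h,g)
to(h[0],h[1],-.2013,h[2])"
```

```text
topcrop [492.88966797 121.28275703]
scenecrop [195.41077612 105.62107864]
topcrop [577.74657203 137.98119863]
scenecrop [249.49613908 136.70937528]
[ 0.48526981 -0.25207935  0.1319    ] [ 0.50839326 -0.25679801  0.0555    ]
t 5.925 pos [ 0.3465 -0.2241  0.1779] psi -0.203 wz -0.002 shift [-141.5    0.3   46. ] tilt [-0.  0. -1.]
```

Request:
servo_tool(commands="0 0 0 -48 0 10 1; 0 0 0 -48 0 10 1; 0 0 0 -45.5 0 16 1; 0 -0.15 0 0 0 0 1; 0 -0.15 0 0 0 0 1")

```text
time_s: 6.55
eef_pos: [0.4874, -0.2527, 0.14]
eef_rot: [0.149, 0.099, 0.984, -0.014]
wrist_force: [-0.7, 0.6, -0.1]
opening: 1.0
grasp_force: 0.0
```

Request:
servo_tool(commands="0 0 0 0 0 9 1; 0 0 0 0 0 25 1; 0 0 0 0 0 0 1; 0 0 0 0 0 0 1")

```text
time_s: 7.05
eef_pos: [0.4966, -0.2551, 0.1105]
eef_rot: [0.148, 0.099, 0.984, -0.015]
wrist_force: [0.5, -0.3, -0.1]
opening: 1.005
grasp_force: 0.0
```

```bash
cat >> h.py <<'E'
def rel(p):
    from scipy.spatial.transform import Rotation as Ro
    o=get_obs();w=o["eef_rot"];R=Ro.from_quat([*w[1:],w[0]]).as_matrix()
    print("t",o["time_s"],"pos",np.round(o["eef_pos"],4),"tool shift mm",np.round(R.T@(np.asarray(p)-o["eef_pos"])*1e3,1),"toolz",np.round(R[:,2],3),"tooly",np.round(R[:,1],3))
E
python3 -c "
from h import *
rel(blk((35,0,55.5)))"
```

```text
t 7.05 pos [ 0.4966 -0.2551  0.1105] tool shift mm [ 4.8  0.8 56. ] toolz [ 0.289 -0.059 -0.955] tooly [ 0.2   0.98 -0.  ]
```

Request:
servo_tool(commands="0 0 0 5 1 20 1; 0 0 0 0 0 20 1; 0 0 0 0 0 12 1; 0 0 0 0 0 4 1; 0 0 0 0 0 0 1")

```text
time_s: 7.68
eef_pos: [0.5077, -0.2563, 0.0553]
eef_rot: [0.149, 0.1, 0.984, -0.015]
wrist_force: [0.2, -0.4, 0.2]
opening: 0.998
grasp_force: 0.0
```

```bash
python3 -c "
from h import *;import cv2
rel(blk((35,0,55.5)))
s=camera('scene');t=camera('top');
cv2.imwrite('pics/p4.png',cv2.hconcat([cv2.resize(s[175:240,290:355],None,fx=6,fy=6,interpolation=2),cv2.resize(t[185:250,320:385],None,fx=6,fy=6,interpolation=2)]))"
```

```text
t 7.675 pos [ 0.5077 -0.2563  0.0553] tool shift mm [-0.8 -0.3  0. ] toolz [ 0.29  -0.059 -0.955] tooly [ 0.2   0.98 -0.  ]
```

View pics/p4.png

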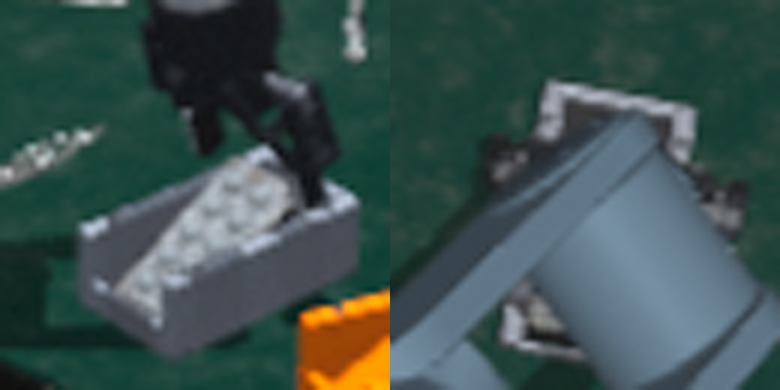

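The open fingers straddle the raised connector end, with the tips near (205,150) and (315,200) in the left panel. Closing.

Request:
servo_tool(commands="0 0 0 0 0 0 0.8; 0 0 0 0 0 0 0.6; 0 0 0 0 0 0 0.4; 0 0 0 0 0 0 0.4; 0 0 0 0 0 0 0.4")

```text
time_s: 8.4
eef_pos: [0.5078, -0.2565, 0.0554]
eef_rot: [0.149, 0.1, 0.984, -0.015]
wrist_force: [1.4, -0.8, 4.3]
opening: 0.672
grasp_force: 63.1
```

Request:
servo_tool(commands="0 0 0 -3 0 -10 0.4; 0 0 0 -6 0 -20 0.4; 0 0 0 -10 0 -32 0.4; 0 0 0 -12 0 -38 0.4; 0 0 0 -9 0 -30 0.4")

```text
time_s: 9.02
eef_pos: [0.5069, -0.2559, 0.1925]
eef_rot: [0.149, 0.1, 0.984, -0.015]
wrist_force: [0.2, -0.3, -0.9]
opening: 0.661
grasp_force: 63.9
```

Request:
servo_tool(commands="0 0.135 0 0 0 0 0.4; 0 0.135 0 0 0 0 0.4; 0 0.135 0 0 0 0 0.4; 0 0.135 0 0 0 0 0.4; 0 0 0 0 0 0 0.4")

```text
time_s: 9.65
eef_pos: [0.5076, -0.2557, 0.1892]
eef_rot: [-0.12, 0.099, 0.988, 0.013]
wrist_force: [-0.3, 0.5, -0.5]
opening: 0.666
grasp_force: 63.9
```

```bash
python3 -c "
from h import *;import cv2
rel([0,0,0]);print(get_obs()['opening'],get_obs()['grasp_force'],get_obs()['q'])
s=camera('scene');t=camera('top');cv2.imwrite('pics/s5.png',s);cv2.imwrite('pics/t5.png',t)
cv2.imwrite('pics/p5.png',cv2.hconcat([cv2.resize(s[150:240,280:370],None,fx=4,fy=4,interpolation=2),cv2.resize(t[180:270,310:400],None,fx=4,fy=4,interpolation=2)]))"
```

```text
t 9.65 pos [ 0.5076 -0.2557  0.1892] tool shift mm [486.9 149.1 315.6] toolz [-0.235  0.049 -0.971] tooly [0.199 0.98  0.001]
0.6656134837010482 63.8682316057384 [-0.62018805  0.37409297  1.4728166  -0.0971455   1.5176142  -1.97424126]
```

View pics/p5.png

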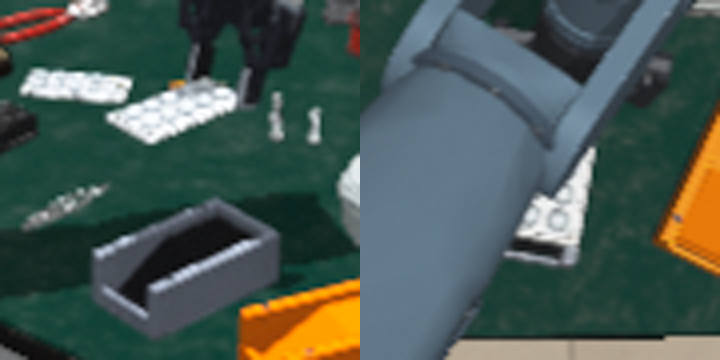

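```bash
sed -i 's/(-a+.05,b-.025,z)/(.05,.025,z)/' m.py; python3 m.py | grep -A2 hs; cat >> h.py <<'E'
from scipy.spatial.transform import Rotation as Ro
def RT(p,w): T=np.eye(4);T[:3,:3]=Ro.from_quat([*w[1:],w[0]]).as_matrix();T[:3,3]=p;return T
def mod(p,yawdir,tilt=0):
    # module frame here: x' = toward connector end, y' left, z' up
    T=np.eye(4);T[:3,:3]=(Ro.from_euler("z",yawdir)*Ro.from_euler("y",-tilt)).as_matrix();T[:3,3]=p;return T
E
cat > g.py <<'E'
from h import *
M0=mod(blk((-11.1,0,36.3)),-.2013,.54)
G=np.linalg.inv(RT([.5078,-.2565,.0554],[.149,.1,.984,-.015]))@M0
if __name__=="__main__":
    o=get_obs();M=RT(o["eef_pos"],o["eef_rot"])@G
    print("centre",M[:3,3],"x'",M[:3,0],"z'",M[:3,2])
    for l in((-.059,.03,.003),(-.059,-.03,.003)):
        X=(M@[*l,1])[:3];print(proj("scene",X),proj("top",X))
    # target: module centre over heat sink, at height
    print("tcp-centre",o["eef_pos"]-M[:3,3])
E
python3 g.py
```

```text
hs [ 0.5728  0.0878  0.0007 -0.0915]
[[0.4, -0.2], [0.2, -0.0], [-0.3, -0.1], [-0.9, 0.1], [0.6, -1.2], [-0.3, 0.9]]
  z=0: [ 0.573   0.088  -0.     -0.0916] rms 0.57
centre [ 0.45899165 -0.24617216  0.19726559] x' [ 9.80004818e-01 -1.98973759e-01 -2.73295335e-05] z' [-1.75913275e-04 -1.00377747e-03  9.99999481e-01]
[[305.37970752 178.33199797]] [[344.30864481 237.53465219]]
[[316.49323866 184.49455515]] [[363.2045624  241.26373529]]
tcp-centre [ 0.04787044 -0.00953512 -0.00699109]
```

Request:
servo_tool(commands="0.013 0 -0.053 0 0 0 0.4; 0.013 0 -0.053 0 0 0 0.4; 0 0 0 -8 26 6 0.4; 0 0 0 -15 50 11 0.4; 0 0 0 -15 50 11 0.4")

```text
time_s: 10.38
eef_pos: [0.5487, -0.1327, 0.1555]
eef_rot: [-0.118, 0.047, 0.992, 0.005]
wrist_force: [0.5, -0.4, 0.5]
opening: 0.662
grasp_force: 63.9
```

Request:
servo_tool(commands="0 0 0 -15 50 11 0.4; 0 0 0 -15 50 11 0.4; 0 0 0 -15 50 11 0.4; 0 0 0 -15 50 11 0.4; 0 0 0 -6 22 5 0.4")

```text
time_s: 11.0
eef_pos: [0.6212, 0.085, 0.0915]
eef_rot: [-0.119, 0.045, 0.992, 0.006]
wrist_force: [-0.2, -0.1, -1.6]
opening: 0.666
grasp_force: 64.0
```

Request:
servo_tool(commands="0 0 0 0 0 0 0.4; 0 0 0 0 0 0 0.4")

```text
time_s: 11.25
eef_pos: [0.6217, 0.0813, 0.0923]
eef_rot: [-0.119, 0.047, 0.992, 0.005]
wrist_force: [0.5, 0.2, -0.9]
opening: 0.665
grasp_force: 64.0
```

```bash
python3 g.py; python3 -c "
from h import *;import cv2
rel([.6216,.0836,.10])
s=camera('scene');t=camera('top')
cv2.imwrite('pics/p6.png',cv2.hconcat([cv2.resize(s[140:220,230:330],None,fx=4,fy=4,interpolation=2),cv2.resize(t[160:240,210:310],None,fx=4,fy=4,interpolation=2)]))"
```

```text
centre [0.57311506 0.08560739 0.09921713] x' [ 9.95719389e-01 -9.24253633e-02  6.71382657e-04] z' [-6.51158363e-04  2.48973721e-04  9.99999757e-01]
[[261.47501546 167.66622277]] [[245.92093956 207.91152564]]
[[271.12442261 172.12539122]] [[263.56190076 209.4499502 ]]
tcp-centre [ 0.04862233 -0.00434045 -0.0069572 ]
t 11.25 pos [0.6217 0.0813 0.0923] tool shift mm [ 2.2  2.3 -7.4] toolz [-0.236  0.022 -0.972] tooly [ 0.094  0.996 -0.001]
```

View pics/p6.png

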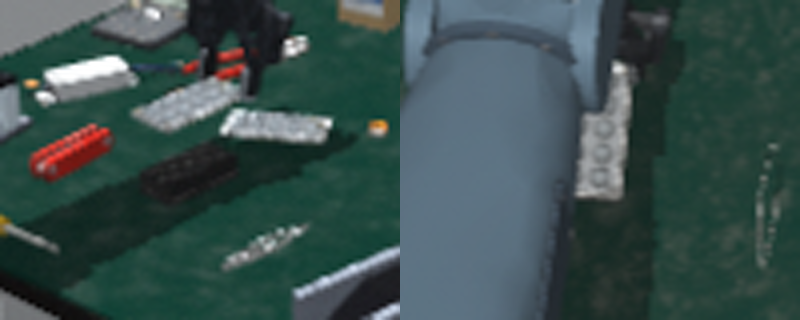

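The module hangs level over the heat sink (left panel (190,105), sink at (190,170)). Lowering.

Request:
servo_tool(commands="0 0 0 -4 2.3 17 0.4; 0 0 0 -6 0 25 0.4; 0 0 0 -4 0 17 0.4; 0 0 0 -1.6 0 6.5 0.4; 0 0 0 0 0 0 0.4")

```text
time_s: 11.98
eef_pos: [0.6215, 0.085, 0.0238]
eef_rot: [-0.12, 0.046, 0.992, 0.006]
wrist_force: [0.3, 0.1, -0.1]
opening: 0.665
grasp_force: 64.0
```

Request:
servo_tool(commands="0 0 0 -0.4 0 1.5 0.4; 0 0 0 -0.2 0 1 0.4; 0 0 0 0 0 0 0.4; 0 0 0 0 0 0 0.4")

```text
time_s: 12.48
eef_pos: [0.6219, 0.0853, 0.0218]
eef_rot: [-0.119, 0.046, 0.992, 0.006]
wrist_force: [0.8, 1.7, 1.1]
opening: 0.663
grasp_force: 64.6
```

```bash
python3 g.py|head -1; python3 -c "
from h import *
o=get_obs();print(o['wrist_force'],o['torque'])"
```

```text
centre [0.57330917 0.08953892 0.02873743] x' [ 9.95816264e-01 -9.13772262e-02  4.14546708e-04] z' [-4.67424300e-04 -5.57273663e-04  9.99999735e-01]
[0.76671946 1.72566841 1.11045751] [ 0.2225039  -0.34829187 -0.13522941]
```

Request:
servo_tool(commands="0 0 0 -0.1 0 0.5 0.4; 0 0 0 0 0 0 0.75; 0 0 0 0 0 0 0.85; 0 0 0 0 0 0 1; 0 0 0 0 0 0 1")

```text
time_s: 13.1
eef_pos: [0.6215, 0.085, 0.021]
eef_rot: [-0.12, 0.046, 0.992, 0.005]
wrist_force: [0.3, -0.5, -0.2]
opening: 1.001
grasp_force: 0.0
```

Request:
servo_tool(commands="0 0 0 5 0 -20 1; 0 0 0 12 0 -50 1; 0 0 0 14 0 -58 1; 0 0.12 0 0 0 0 1; 0 0.12 0 0 0 0 1")

```text
time_s: 13.72
eef_pos: [0.6231, 0.0851, 0.1572]
eef_rot: [-0.236, 0.045, 0.971, 0.011]
wrist_force: [0.9, -0.7, -0.7]
opening: 0.997
grasp_force: 0.0
```

```bash
python3 -c "
from h import *;import cv2
rel([0,0,0])
s=camera('scene');t=camera('top');cv2.imwrite('pics/s7.png',s);cv2.imwrite('pics/t7.png',t)
cv2.imwrite('pics/p7.png',cv2.hconcat([cv2.resize(s[140:220,230:310],None,fx=5,fy=5,interpolation=2),cv2.resize(t[160:240,210:290],None,fx=5,fy=5,interpolation=2)]))"
```

```text
t 13.725 pos [0.6231 0.0851 0.1572] tool shift mm [ 471.8 -142.3  421.1] toolz [-0.458  0.042 -0.888] tooly [0.092 0.996 0.   ]
```

View pics/p7.png

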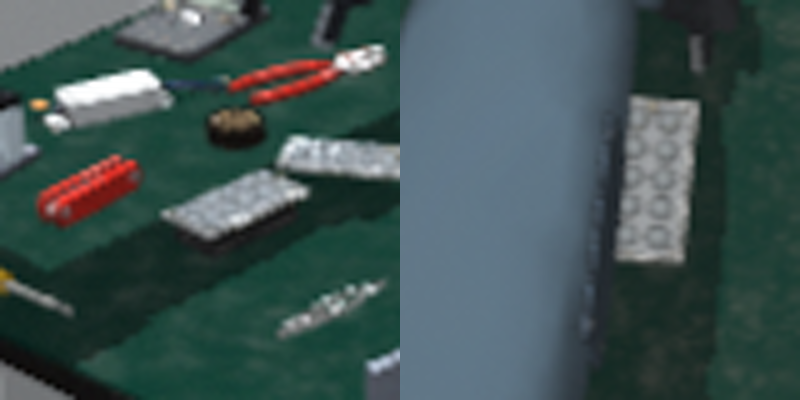

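The module lies flat along the heat sink, connector at the far (+x) end (right panel, cream block about (650,103)). I'll level the tool and fit the module's pose from both views.

Request:
servo_tool(commands="0 -0.16 0 0 0 0 1; 0 -0.16 0 0 0 0 1; 0 -0.158 0 0 0 0 1; 0 0 0 0 0 0 1")

```text
time_s: 14.32
eef_pos: [0.619, 0.0859, 0.1538]
eef_rot: [-0.001, 0.046, 0.999, 0.0]
wrist_force: [-0.1, -0.6, -1.3]
opening: 1.001
grasp_force: 0.0
```

```bash
python3 - <<'E'
from h import *
a,b,z=.059,.03,.003
T=lambda u,v:(210+(u-400)/5-.4,160+v/5-.4)
S=lambda u,v:(230+u/5-.4,140+v/5-.4)
v={"top":[(*T(630,95),(a,b,z)),(*T(698,101),(a,-b,z)),(*T(683,263),(-a,-b,z)),(*T(615,260),(-a,b,z))],
"scene":[(*S(163,212),(-a,b,z)),(*S(308,193),(a,-b,z)),(*S(258,171),(a,b,z))]}
print(fit(v,[.57,.09,.028,-.1]))
to(.5275,.0937,-.0915,.10)
E
```

```text
(array([ 0.5716344 ,  0.08441695,  0.03065707, -0.06025598]), array([[-2.8,  0.5],
       [ 0.3,  0.2],
       [ 0.8,  0.3],
       [-2.5, -0.1],
       [ 0.2,  0.7],
       [ 0.9, -0.4],
       [ 1.1, -0.2]]))
t 14.325 pos [0.619  0.0859 0.1538] psi -0.092 wz -0.0 shift [91.8 -0.6 53.8] tilt [-0.002  0.    -1.   ]
```

Request:
servo_tool(commands="0 0 0 30 0 0 1; 0 0 0 40 0 0 1; 0 0 0 21.8 0 25 1; 0 0 0 0 0 40 1; 0 0 0 0 0 0 1")

```text
time_s: 14.95
eef_pos: [0.529, 0.0935, 0.0862]
eef_rot: [-0.004, 0.046, 0.999, 0.0]
wrist_force: [0.1, -0.2, 0.4]
opening: 0.999
grasp_force: 0.0
```

Request:
servo_tool(commands="0 0 0 0 0 25 1; 0 0 0 0 0 25 1; 0 0 0 0 0 15 1; 0 0 0 0 0 6 1; 0 0 0 0 0 0 1")

```text
time_s: 15.58
eef_pos: [0.5307, 0.0936, 0.0173]
eef_rot: [-0.001, 0.046, 0.999, 0.0]
wrist_force: [0.2, -0.7, 0.4]
opening: 1.001
grasp_force: 0.0
```

```bash
python3 - <<'E'
from h import *
import cv2
to(.5275,.0937,-.0915,.017)
s=camera("scene");t=camera("top");cv2.imwrite("pics/s8.png",s);cv2.imwrite("pics/t8.png",t)
E
```

```text
t 15.575 pos [0.5307 0.0936 0.0173] psi -0.093 wz -0.001 shift [ 3.2 -0.2  0.3] tilt [-0.002  0.    -1.   ]
```

Well placed; close, then lift.

Request:
servo_tool(commands="0 0 0 3 0 0 0.85; 0 0 0 0 0 0 0.6; 0 0 0 0 0 0 0.4; 0 0 0 0 0 0 0.4; 0 0 0 0 0 0 0.4")

```text
time_s: 16.3
eef_pos: [0.5271, 0.0939, 0.018]
eef_rot: [-0.001, 0.046, 0.999, -0.0]
wrist_force: [-3.8, -0.1, 8.8]
opening: 0.673
grasp_force: 61.8
```

```bash
python3 - <<'E'
from h import *
o=get_obs();print(o)
E
```

```text
{'time_s': 16.3, 'q': array([-4.54420148e-02,  3.91904061e-01,  1.83474352e+00, -1.25255214e-05,
        9.17044419e-01, -1.52380164e+00]), 'dq': array([ 0.00106923, -0.00079415, -0.00131349,  0.00074489, -0.00033184,
       -0.00321949]), 'joint_efforts': array([-3.29744183e-01, -4.20656633e+01, -2.54323000e+01,  3.93496931e-02,
       -1.23883981e+00, -1.03703665e-02]), 'eef_pos': array([0.52712778, 0.09394831, 0.01795702]), 'eef_rot': array([-1.04966970e-03,  4.61980630e-02,  9.98931748e-01, -5.78232498e-06]), 'wrist_force': array([-3.84047881, -0.14507329,  8.75793001]), 'torque': array([ 0.01378839,  0.61849304, -0.01145739]), 'grasp_force': 61.820805072784424, 'opening': 0.67338427234873}
```

Request:
servo_tool(commands="0 0 0 0 0 -5 0.4; 0 0 0 0 0 -15 0.4; 0 0 0 0 0 -30 0.4; 0 0 0 0 0 -30 0.4; 0 0 0 0 0 0 0.4")

```text
time_s: 16.92
eef_pos: [0.5297, 0.0938, 0.1002]
eef_rot: [0.002, 0.046, 0.999, 0.0]
wrist_force: [0.2, 0.8, -1.2]
opening: 0.673
grasp_force: 64.2
```

```bash
cat > jig.py <<'E'
from h import *
import cv2
g=cv2.cvtColor(cv2.imread("pics/top0.png"),cv2.COLOR_BGR2GRAY).astype(float)
def ray(n,u,v,z):
    c=K[n];d=c["R"].T@[(u-c["cx"])/c["fx"],(v-c["cy"])/c["fy"],1];C=-c["R"].T@c["t"];return C+d*(z-C[2])/d[2]
P=[]
for r in range(212,236):
    row=g[r,165:195]; lo=95+0*r
    bright=np.where(row>170)[0]
    if len(bright)<5: continue
    a,b=bright[0],bright[-1]
    # subpixel edges at the half level of 150
    l=a-1+(160-row[a-1])/(row[a]-row[a-1]); q=b+(row[b]-160)/(row[b]-row[b+1])
    L=ray("top",165+l,r,.034);Q=ray("top",165+q,r,.034);P.append([*(L+Q)[:2]/2,np.hypot(*(L-Q)[:2])])
P=np.array(P);k=np.polyfit(P[:,0],P[:,1],1);print("rows",len(P),"x",P[0,0],P[-1,0],"width",P[:,2].mean(),"yaw",np.arctan(k[0]),"res",np.std(P[:,1]-np.polyval(k,P[:,0])))
for X in(.43,.4918,.55):print("rest midline y at",X,np.polyval(k,X))
q=(.4918,.3617,0,.1289)
for lx in(-64,-5,54):print("fit jig",lx,blk((lx,0,34),q))
E
python3 jig.py; python3 -c "
import cv2;g=cv2.cvtColor(cv2.imread('pics/top0.png'),6);print(g[222,165:205]);print(g[205,160:200]);print(g[198:242,180])"
```

```text
rows 24 x 0.5140317674298451 0.4325429914814882 width 0.037766924331349955 yaw 0.1456559971486536 res 0.000460310623261858
rest midline y at 0.43 0.3533374636091741
rest midline y at 0.4918 0.3624032070338565
rest midline y at 0.55 0.3709408488998195
fit jig -64 [0.42833095 0.35347323 0.034     ]
fit jig -5 [0.48684148 0.36105728 0.034     ]
fit jig 54 [0.54535201 0.36864134 0.034     ]
[ 57  58  59  61  63  72  85  90  88  88  93 200 235 235 235 234 234 235
 235 235 235 194  98  82  79  90  91  91  91  91  91  69  47  54  54  53
  54  55  61  65]
[ 55  56  57  53  44  43  42  42  42  54  76  67  43 111 128  87  82 129
 111  46  83  87  56  45  45  46  49  51  45  52  84  99  98  93  71  53
  55  53  55  57]
[ 51  77  78 118  65  44 142  83  47  45  34 134 228 233 233 233 233 233
 233 233 233 233 233 234 234 234 235 235 235 235 235 235 236 235 235 235
 235 236 219 127  90  89  83  58]
```

Request:
servo_tool(commands="0 0 -0.116 0 0 -3 0.4; 0 0 -0.116 0 0 -3 0.4; 0 0 0 10 28 0 0.4; 0 0 0 17 49 0 0.4; 0 0 0 17 49 0 0.4")

```text
time_s: 17.55
eef_pos: [0.465, 0.2132, 0.1021]
eef_rot: [-0.002, -0.069, 0.998, 0.0]
wrist_force: [0.4, 0.6, -0.6]
opening: 0.67
grasp_force: 64.2
```

Request:
servo_tool(commands="0 0 0 17 49 0 0.4; 0 0 0 17 49 0 0.4; 0 0 0 14 37 0 0.4; 0 0 0 4.5 10 0 0.4; 0 0 0 0 0 0 0.4")

```text
time_s: 18.18
eef_pos: [0.3935, 0.3487, 0.1025]
eef_rot: [-0.001, -0.07, 0.998, -0.0]
wrist_force: [0.4, 0.2, -1.3]
opening: 0.67
grasp_force: 64.2
```

```bash
python3 - <<'E'
from h import *
import cv2
to(.3963,.3489,.14,.065)
o=get_obs();print(o["opening"],o["grasp_force"])
s=camera("scene");t=camera("top");cv2.imwrite("pics/s9.png",s);cv2.imwrite("pics/t9.png",t)
# predicted module corners now
M=mod(np.array([.5733,.0895,.028]),-.0916);G=np.linalg.inv(RT([.5271,.0939,.018],[-.001,.0462,.9989,0]))@M
M=RT(o["eef_pos"],o["eef_rot"])@G;print(M[:3,3],np.arctan2(M[1,0],M[0,0]),M[:3,2])
for l in((.059,.03,.003),(.059,-.03,.003),(-.059,-.03,.003),(-.059,.03,.003)):
    X=(M@[*l,1])[:3];print(l,proj("scene",X),proj("top",X))
g=cv2.cvtColor(t,6)
print(g[195:250:5,160:205])
E
```

```text
t 18.175 pos [0.3935 0.3487 0.1025] psi 0.141 wz 0.001 shift [-2.8 -0.2 37.5] tilt [-0.003 -0.001 -1.   ]
0.6702296586622551 64.19584393501282
[0.43948224 0.35511634 0.11246754] 0.1416750588195285 [9.17738746e-04 3.88650584e-04 9.99999503e-01]
(0.059, 0.03, 0.003) [[213.08879769 149.93946554]] [[163.31834773 214.63844192]]
(0.059, -0.03, 0.003) [[223.6601318  152.76866053]] [[181.31922573 212.04104511]]
(-0.059, -0.03, 0.003) [[205.14747122 162.5652009 ]] [[184.58002072 247.1092388 ]]
(-0.059, 0.03, 0.003) [[194.3343666  159.47350765]] [[166.32875872 249.79916379]]
[[ 52  53  56  59  58  57  59  57  55  57  55  55  54  55  57  55  55  58
   56  51  52  53  54  57  61  62  58  53  51  53  53  53  53  52  55  58
   57  56  54  55  62  64  59  58  57]
 [ 64  62  58  62  66  71  69  62  57  52  51  57  62  77  97  97  87  87
   86  86  79  81 123 129 104 124 144 113  58  80 125 185 170 103  69  51
   64  65  60  57  56  55  58  59  63]
 [ 56  57  58  53  44  44  44  44  44  55  77  69  44 114 131  88  84 132
  114  48  85  88  58  46  46  48  49  52  46  53  86 100 101  95  72  54
   56 
[... 829 characters left out ...]
7 136 128 141 141 140 149
  148 135 119 138 148 154 156 159 171 140  99  81  61  61  61  61  61  62
   61  51  36  36  38  37  39  42  45]
 [ 66  60  49  43  44  52  54  51  47  38  32  28  29  58 126 156 141 136
  143 140 129 138 156 152 125  93  90  76  73  82  70  61  62  62  96 126
  104  53  42  39  37  37  38  37  37]
 [ 56  56  55  56  56  56  56  58  51  43  38  28  29  29  29  30  37  74
   95  99  99  98 124 121  88  82  72  56  45  36  35  37  38  38  38  39
   38  40  39  39  37  37  37  38  40]
 [ 56  56  56  56  55  56  56  56  53  39  28  29  29  27  29  48  50  36
   33  32  36  53  61  56  48  56  70  66  47  37  39  39  38  38  39  51
   61  60  59  55  52  53  53  53  49]]
```

Request:
servo_tool(commands="0 0 0 -1 0 20 0.4; 0 0 0 -1 0 30 0.4; 0 0 0 0 0 17 0.4; 0 0 0 0 0 5 0.4; 0 0 0 0 0 0 0.4")

```text
time_s: 18.9
eef_pos: [0.3964, 0.3489, 0.0314]
eef_rot: [-0.001, -0.069, 0.998, 0.0]
wrist_force: [-0.3, 0.1, -1.0]
opening: 0.667
grasp_force: 64.2
```

```bash
cat > cmp.py <<'E'
from h import *
import cv2,sys
from jig import ray,k
o=get_obs();t=camera("top");cv2.imwrite(f"pics/t_{int(o['time_s']*100)}.png",t);s=camera("scene");cv2.imwrite(f"pics/s_{int(o['time_s']*100)}.png",s)
print(o["eef_pos"],o["wrist_force"],o["opening"])
M=mod(np.array([.5733,.0895,.028]),-.0916);G=np.linalg.inv(RT([.5271,.0939,.018],[-.001,.0462,.9989,0]))@M
M=RT(o["eef_pos"],o["eef_rot"])@G;print("centre",M[:3,3],"yaw",np.arctan2(M[1,0],M[0,0]),M[:3,2])
q=(.4918,.3624,0,.1457)
c,sn=np.cos(q[3]),np.sin(q[3])
for l in((.059,.03,.003),(.059,-.03,.003),(-.059,-.03,.003),(-.059,.03,.003)):
    X=(M@[*l,1])[:3];d=X[:2]-q[:2];print(l,proj("top",X)[0].round(1),"scene",proj("scene",X)[0].round(1),"jig xy",np.round([c*d[0]+sn*d[1],-sn*d[0]+c*d[1]],4))
g=cv2.cvtColor(t,6)
for r in range(205,246,3):print(r,*g[r,160:192])
E
python3 cmp.py
```

```text
rows 24 x 0.5140317674298451 0.4325429914814882 width 0.037766924331349955 yaw 0.1456559971486536 res 0.000460310623261858
rest midline y at 0.43 0.3533374636091741
rest midline y at 0.4918 0.3624032070338565
rest midline y at 0.55 0.3709408488998195
fit jig -64 [0.42833095 0.35347323 0.034     ]
fit jig -5 [0.48684148 0.36105728 0.034     ]
fit jig 54 [0.54535201 0.36864134 0.034     ]
[0.39639325 0.34892498 0.03137435] [-0.319464    0.13107544 -0.98558863] 0.6667749989728536
centre [0.44237105 0.35522567 0.04138151] yaw 0.1396450946608568 [-8.71663152e-05 -4.99827507e-04  9.99999871e-01]
(0.059, 0.03, 0.003) [170.8 216.5] scene [215.2 164.3] jig xy [0.0092 0.0297]
(0.059, -0.03, 0.003) [187.9 214.1] scene [225.6 167.3] jig xy [ 0.0089 -0.0303]
(-0.059, -0.03, 0.003) [191.1 247.5] scene [207.5 177.6] jig xy [-0.1091 -0.0296]
(-0.059, 0.03, 0.003) [173.7 250. ] scene [196.8 174.3] jig xy [-0.1088  0.0304]
205 56 57 58 53 45 43 43 44 44 55 77 70 44 115 131 88 83 132 114 47 85 88 58 47 46 47 49 51 46 53 86 101
208 62 61 61 84 79 49 44 44 44 45 44 46 46 45 45 46 47 48 47 43 35 30 45 74 
[... 684 characters left out ...]
35 144 140 142 142 129 125 146 154 143 106 61
229 80 56 58 74 80 67 51 43 43 41 42 43 60 111 149 156 152 146 144 147 154 158 157 145 131 126 132 149 154 152 117 63
232 91 59 55 55 57 70 73 64 55 50 45 42 42 42 41 46 61 106 138 136 124 141 136 132 144 136 119 131 154 142 104 70
235 110 85 55 56 56 56 57 61 65 61 51 45 42 46 51 49 42 35 29 36 83 137 158 139 119 113 110 136 156 139 118 93
238 113 96 67 56 55 56 56 56 56 56 60 60 57 55 55 58 51 41 34 27 29 33 36 37 40 39 37 74 115 110 77 54
241 112 112 87 55 56 56 56 56 55 56 56 56 56 56 56 57 50 43 36 28 28 28 28 33 63 90 100 100 99 104 104 82
244 112 112 105 79 55 55 57 56 56 56 55 56 56 56 56 57 52 43 32 28 28 27 28 27 33 34 34 35 53 53 65 61
```

Request:
servo_tool(commands="0 0 0 0 1.7 3 0.4; 0 0 0 0 0 2.5 0.4; 0 0 0 -8 0 0 0.4; 0 0 0 -10 0 0 0.4; 0 0 0 0 0 0 0.4")

```text
time_s: 19.62
eef_pos: [0.415, 0.3535, 0.0259]
eef_rot: [-0.0, -0.069, 0.998, 0.0]
wrist_force: [0.5, -0.6, -1.2]
opening: 0.669
grasp_force: 64.2
```

Request:
servo_tool(commands="0 0 0 -6 0 0 0.4; 0 0 0 -6 0 0 0.4; 0 0 0 -5 0 0 0.4; 0 0 0 0 0 0 0.4; 0 0 0 0 0 0 0.4")

```text
time_s: 20.25
eef_pos: [0.4302, 0.3556, 0.0255]
eef_rot: [-0.001, -0.07, 0.998, 0.0]
wrist_force: [-0.1, -0.3, 0.1]
opening: 0.67
grasp_force: 64.2
```

```bash
python3 cmp.py | tail -n +8
```

```text
[0.43019892 0.35558565 0.02551162] [-0.126484   -0.34986442  0.12560798] 0.6701248074988846
centre [0.47617747 0.36191317 0.03549842] yaw 0.14019944734833417 [ 3.37477382e-04 -3.64967397e-04  9.99999876e-01]
(0.059, 0.03, 0.003) [170.  207.3] scene [220.  162.6] jig xy [0.0436 0.0315]
(0.059, -0.03, 0.003) [187.  204.9] scene [230.3 165.5] jig xy [ 0.0433 -0.0285]
(-0.059, -0.03, 0.003) [190.1 237.9] scene [212.7 175.6] jig xy [-0.0747 -0.0279]
(-0.059, 0.03, 0.003) [172.9 240.4] scene [202.2 172.4] jig xy [-0.0744  0.0321]
205 53 45 44 45 43 44 43 43 44 56 78 70 44 114 131 89 84 133 113 47 86 89 58 46 47 47 50 52 46 53 85 101
208 69 53 45 44 42 44 44 44 44 44 44 45 45 46 45 46 48 48 47 42 35 30 40 59 66 93 127 123 97 97 100 98
211 82 71 48 44 44 42 42 41 57 84 96 152 204 216 216 224 227 208 162 199 211 170 156 153 133 136 154 138 104 79 62 61
214 71 96 87 54 47 45 41 35 37 46 75 135 195 228 232 226 213 166 154 164 158 145 132 127 126 132 149 146 137 108 62 62
217 55 58 70 80 68 49 46 43 42 42 43 75 127 152 144 142 149 147 128 122 142 139 130 132 120 119 146 161 161 121 62 62
220 69 
[... 254 characters left out ...]
1 62 58 55 55 63 57 40 32 29 39 85 136 141 126 130 130 124 141 146 136 105 49
229 113 92 59 56 56 57 56 57 56 56 56 56 57 56 60 54 45 37 30 28 28 29 29 38 55 61 73 90 99 97 78 83
232 112 108 84 56 56 56 56 56 55 57 56 56 56 56 56 52 44 36 27 27 27 28 29 40 56 64 68 62 61 79 69 49
235 112 113 95 64 57 56 56 56 56 57 57 57 56 56 57 59 47 28 29 28 28 29 30 34 37 36 33 37 40 41 42 41
238 112 112 110 86 55 56 55 56 56 56 56 56 56 56 57 56 50 37 28 61 85 96 120 135 148 145 136 123 100 87 81 73
241 112 112 113 100 73 56 57 57 56 56 57 56 56 55 56 57 56 46 40 49 53 53 45 37 37 40 43 49 54 52 57 58
244 112 112 112 112 88 56 56 56 56 56 56 56 56 56 57 57 57 52 42 38 48 54 55 53 52 53 53 52 53 52 54 56
```

Request:
servo_tool(commands="0 0 0 -3 0 0 0.4; 0 0 0 -3 0 0 0.4; 0 0 0 0 0 0 0.4; 0 0 0 0 0 0 0.4")

```text
time_s: 20.85
eef_pos: [0.4363, 0.3564, 0.0255]
eef_rot: [-0.001, -0.07, 0.998, 0.0]
wrist_force: [-0.0, -0.2, -1.0]
opening: 0.673
grasp_force: 64.2
```

Request:
servo_tool(commands="0 0 0 -1.5 0 0 0.4; 0 0 0 0 0 0 0.4; 0 0 0 -1 0 0 0.4; 0 0 0 0 0 0 0.4")

```text
time_s: 21.35
eef_pos: [0.4389, 0.3568, 0.0256]
eef_rot: [-0.001, -0.07, 0.998, 0.0]
wrist_force: [0.9, 1.1, -1.3]
opening: 0.67
grasp_force: 64.2
```

Request:
servo_tool(commands="0 0 0 -1 0 0 0.4; 0 0 0 0 0 0 0.4; 0 0 0 0 0 0 0.4")

```text
time_s: 21.72
eef_pos: [0.4398, 0.357, 0.0256]
eef_rot: [-0.001, -0.07, 0.998, 0.0]
wrist_force: [-0.4, -0.0, -0.8]
opening: 0.672
grasp_force: 64.2
```

Request:
servo_tool(commands="0 0 0 -1 0 0 0.4; 0 0 0 0 0 0 0.4; 0 0 0 0 0 0 0.4")

```text
time_s: 22.1
eef_pos: [0.4405, 0.357, 0.0254]
eef_rot: [-0.001, -0.07, 0.998, 0.0]
wrist_force: [-1.8, 0.6, -0.7]
opening: 0.669
grasp_force: 64.2
```

Request:
servo_tool(commands="0 0 0 -1 0 0 0.4; 0 0 0 0 0 0 0.4; 0 0 0 0 0 0 0.4")

```text
time_s: 22.48
eef_pos: [0.4407, 0.3569, 0.0251]
eef_rot: [-0.002, -0.07, 0.998, -0.0]
wrist_force: [-5.3, -0.4, -1.7]
opening: 0.67
grasp_force: 64.2
```

Request:
servo_tool(commands="0 0 0 -1 0 0 0.4; 0 0 0 0 0 0 0.4; 0 0 0 0 0 0 0.4")

```text
time_s: 22.85
eef_pos: [0.4407, 0.3568, 0.0247]
eef_rot: [-0.003, -0.07, 0.998, -0.001]
wrist_force: [-7.9, -0.9, -0.7]
opening: 0.673
grasp_force: 64.2
```

The connector end is against the stop, with about −8 N where I predicted contact. Relieve the push, lower onto the rest, and check.

Request:
servo_tool(commands="0 0 0 2 0 0.5 0.4; 0 0 0 0 0 0.5 0.4; 0 0 0 0 0 0 0.4; 0 0 0 0 0 0 0.4")

```text
time_s: 23.35
eef_pos: [0.4406, 0.3571, 0.0246]
eef_rot: [-0.001, -0.07, 0.998, 0.0]
wrist_force: [-5.2, -1.1, 1.3]
opening: 0.674
grasp_force: 64.4
```

Request:
servo_tool(commands="0 0 0 0 0 0.5 0.4; 0 0 0 0 0 0 0.4; 0 0 0 0 0 0 0.4")

```text
time_s: 23.72
eef_pos: [0.4406, 0.3571, 0.0246]
eef_rot: [-0.001, -0.07, 0.998, 0.0]
wrist_force: [-6.6, -3.2, 6.1]
opening: 0.67
grasp_force: 64.7
```

```bash
python3 cmp.py | tail -n +8 | head -14; python3 -c "
from h import *
print(get_obs()['torque'])"
```

```text
[0.44062578 0.35707122 0.02457025] [-6.64954538 -3.18159526  6.11209282] 0.6704608702880569
centre [0.48660505 0.36340323 0.03455083] yaw 0.14027164340732426 [ 4.56521278e-04 -2.48092487e-04  9.99999865e-01]
(0.059, 0.03, 0.003) [169.8 204.4] scene [221.6 162. ] jig xy [0.0542 0.0314]
(0.059, -0.03, 0.003) [186.8 202. ] scene [231.8 164.9] jig xy [ 0.0538 -0.0286]
(-0.059, -0.03, 0.003) [189.9 234.9] scene [214.4 174.8] jig xy [-0.0642 -0.0279]
(-0.059, 0.03, 0.003) [172.7 237.4] scene [203.8 171.7] jig xy [-0.0638  0.0321]
205 73 51 44 43 42 48 54 49 44 56 78 70 44 114 132 89 84 132 114 48 86 88 58 41 36 35 36 37 33 50 85 102
208 89 82 57 55 53 42 42 42 42 43 45 45 45 46 46 47 47 49 48 40 29 25 38 59 68 97 129 123 94 95 100 98
211 60 94 91 55 45 44 41 35 37 43 77 154 197 224 231 225 204 163 153 157 157 144 129 125 126 143 156 138 104 78 61 62
214 56 57 69 87 80 58 47 44 42 43 42 89 139 156 145 145 150 139 116 130 134 125 133 133 118 119 146 146 139 111 62 62
217 69 56 56 57 66 80 75 59 48 42 42 41 55 107 146 152 141 134 144 155 158 149 134 126 124 126 144 162 167 127 63 62
220 88 55 56 56 55 57 62 65 60 52 45 42 47 53 48 34 32 56 88 120 146 140 130 134 127 119 139 169 164 114 63 63
223 105 79 56 56 56 56 56 56 57 60 60 56 54 56 63 56 38 31 28 40 86 136 142 121 122 124 138 155 139 102 67 46
226 113 91 58 56 57 56 56 56 56 57 56 56 56 56 60 53 43 36 28 29 28 28 33 49 59 69 80 123 124 97 82 80
[-0.37586769  1.07268349  0.03250965]
```

Request:
servo_tool(commands="0 0 0 0.7 0 -0.4 0.4; 0 0 0 0 0 0 0.4; 0 0 0 0 0 0 0.75; 0 0 0 0 0 0 0.9; 0 0 0 0 0 0 1")

```text
time_s: 24.45
eef_pos: [0.4407, 0.3572, 0.0248]
eef_rot: [-0.0, -0.07, 0.998, 0.0]
wrist_force: [-0.5, -0.3, -0.1]
opening: 1.0
grasp_force: 0.0
```

Request:
servo_tool(commands="0 0 0 0 0 0 1; 0 0 0 0 0 -15 1; 0 0 0 0 0 -40 1; 0 0 0 40 0 -40 1; 0 0 0 50 0 -30 1")

```text
time_s: 25.08
eef_pos: [0.3518, 0.3448, 0.1526]
eef_rot: [0.001, -0.069, 0.998, 0.001]
wrist_force: [-0.2, 0.5, 0.1]
opening: 0.997
grasp_force: 0.0
```

Request:
servo_tool(commands="0 0 0 20 -55 0 1; 0 0 0 0 -58 0 1; 0 0 0 0 -58 0 1; 0 0 0 0 -50 0 1; 0 0 0 0 0 0 1")

```text
time_s: 25.7
eef_pos: [0.3632, 0.1201, 0.1508]
eef_rot: [0.0, -0.067, 0.998, -0.0]
wrist_force: [0.5, 0.7, 0.3]
opening: 1.005
grasp_force: 0.0
```

```bash
python3 cmp.py | tail -n +8; python3 - <<'E'
import cv2,glob
f=sorted(glob.glob("pics/s_*.png"),key=lambda n:int(n[7:-4]))
for n in f[-2:]:
    g=cv2.cvtColor(cv2.imread(n),6);print(n)
    for r in range(158,184,3):print(r,*g[r,198:240])
E
```

```text
[0.36320493 0.12012674 0.15084682] [0.5415731  0.70755793 0.30241201] 1.0051775777133958
centre [0.409191   0.12618849 0.16096295] yaw 0.1343264799076123 [-2.53419847e-03  7.16499366e-05  9.99996786e-01]
(0.059, 0.03, 0.003) [228.8 221.5] scene [243.8 155.4] jig xy [-0.0567 -0.1924]
(0.059, -0.03, 0.003) [247.4 218.9] scene [255.7 158.6] jig xy [-0.0574 -0.2524]
(-0.059, -0.03, 0.003) [251.5 255.5] scene [236.9 169.7] jig xy [-0.1754 -0.251 ]
(-0.059, 0.03, 0.003) [232.7 258.1] scene [224.7 166.2] jig xy [-0.1747 -0.191 ]
205 56 57 58 54 45 43 43 42 44 56 77 70 44 113 130 88 83 131 113 48 85 87 58 47 46 47 48 51 46 52 86 100
208 62 61 60 83 79 49 44 43 45 44 45 44 45 45 46 46 47 47 47 42 36 30 40 61 70 97 129 123 97 106 112 105
211 56 57 57 59 52 55 72 93 100 97 95 153 196 223 231 224 200 202 227 233 234 219 190 184 186 218 233 215 151 94 61 79
214 59 59 63 65 63 68 75 75 68 64 80 134 197 225 221 220 227 213 167 198 212 196 211 210 178 174 221 208 184 152 61 81
217 58 58 55 58 60 59 61 63 60 51 77 112 179 226 234 229 202 179 216 232 234 224 202 183 177 179 217 226 225 179 63 78
220 6
[... 2948 characters left out ...]
06 194 232 224 225 232 203 210 240 248 244 192 205 202 237 245 221 204 163 158 131 135 136 127 121 143 147 135 137 133 141 132 78 57 56
173 46 41 41 44 44 54 63 62 104 151 164 150 165 222 219 184 144 200 232 226 200 133 131 135 134 125 105 88 68 73 92 100 113 100 70 52 44 54 59 66 68 68
176 41 43 43 47 44 47 69 94 107 129 150 151 153 153 148 141 135 137 137 135 126 107 90 65 74 96 105 105 96 75 56 43 51 54 58 58 57 57 56 56 57 58
179 42 41 40 41 44 47 51 63 77 90 104 112 122 129 133 133 98 68 62 73 88 95 105 95 74 56 43 46 50 56 54 56 59 60 60 59 58 60 62 73 87 89
182 41 40 39 39 39 47 55 51 56 57 56 54 52 49 45 48 64 71 75 71 57 43 49 50 52 56 59 60 59 60 62 64 63 60 57 58 56 57 55 60 56 95
```

```bash
python3 - <<'E' | tail -4
from jig import *
P=[]
t=cv2.cvtColor(cv2.imread("pics/t_2570.png"),6).astype(float)
for r in range(214,233):
    row=t[r,165:195];b=np.where(row>145)[0];a,e=b[0],b[-1]
    l=a-1+(145-row[a-1])/(row[a]-row[a-1]);q=e+(row[e]-145)/(row[e]-row[e+1])
    P.append((ray("top",165+l,r,.037)+ray("top",165+q,r,.037))[:2]/2)
P=np.array(P);m=np.polyfit(P[:,0],P[:,1],1);print("module yaw",np.arctan(m[0]),"rest yaw",np.arctan(k[0]))
for X in(.45,.49,.545):print(X,"module-rest mm",1e3*(np.polyval(m,X)-np.polyval(k,X)))
E
```

```text
module yaw 0.13152733434833175 rest yaw 0.1456559971486536
0.45 module-rest mm 0.0635849932077992
0.49 module-rest mm -0.5125673281416998
0.545 module-rest mm -1.3047767699973511
```

The module is at the stop, 1.3 mm off the middle line and in line within 0.015 rad. It is released and the arm is clear, so I'm handing in.

```bash
python3 -c "
from bench import *
print(hand_in())"
```

```text
the job is handed in; nothing more can be done
None
```

The job is handed in after about 26 s of robot time: the module lies released on the jig's rest, its connector end under the bridge and against the stop, about 1.3 mm off the middle line by my measurement; no verdict came back.

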